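Fit a spring stud nut in the bin-rack channel

ROBOT

A 7-joint arm with a two-finger parallel gripper is mounted at the origin on the work surface. World frame = base frame: x ahead of the robot, y to its left, z up, the work surface at z = 0. Lengths are in m, angles in rad, forces in N, time in s.
With the tool pointing down it reaches from about 0.4 to 0.875 m from the base axis. Payload 19.3 kg.
Tool frame: the origin (TCP) lies midway between the tips of the shut fingers; the grasp point (between the pads) lies 19 mm behind it (bot.pinch_z is the distance from the TCP to the grasp point, in m); z points along the fingers, y is the line along which they close (so a half turn about z gives the same grasp; the last joint's range is limited). The gripper opens to 85 mm and grips with 20 to 120 N. Pads are 22 mm wide; open, the fingers measure 114 mm over their backs; the gripper's body (76 mm by 85 mm) begins 54 mm behind the grasp point. The pads swing forward as they close: fully open they stand 13 mm farther back than shut.
Start: joints at [1.107, 0.521, -0.036, 1.599, 0.021, 1.021, -0.113], TCP at [0.24, -0.577, 0.231] pointing down, gripper open.
Joint ranges: [-2.91, 2.91], [-0.3, 2.13], [-1.5, 1.42], [0.17, 2.43], [-1.26, 4.41], [0.16, 1.93], [-2.52, 2.52]. Speed limits (rad/s): [1.89, 1.89, 2.39, 2.39, 3.01, 3.01, 3.01].

INTERFACE

Orientations are given as [roll, pitch, yaw] about the fixed x, y, z axes, in that order (R = Rz(yaw) Ry(pitch) Rx(roll)).
In Python, from workcell import observe, viewer, bot gives the robot as it stands. The module is installed in compiled form; this text tells all that it offers.
- The arm moves only by the tool play_rows, never from a script. Its argument "motion" is a list of rows, each a list of 7 numbers: the shift along the tool's x, y, z in cm, then the turn, a rotation vector about the tool's x, y, z in rad, then the opening, from -1 (shut) to 1 (fully open), so that 0 is half open. A call has exactly 5 rows; each row is the pose to reach, as a shift and turn from the pose commanded when the call began, along the tool's axes at that moment; what a row does not reach only later rows make up. A row lasts 1/10 s, in which the tool goes at most 50 mm and 8.59 degrees, less where a joint would pass 70% of its speed; a pose out of reach is approached as far as the arm can. A call with a gripper value outside its range is refused whole. The fingers move at their own pace and stop on an object; "squeeze" is the grip in N (left out, the last holds). Time passes only in rows, so rows that repeat a pose let the fingers close, or fill a call up. It gives the time, the measured TCP pose, the force, the opening and the grip force at its end, in the units of the state.
- observe(): the state, without advancing time (a new reading comes with each control period).
- viewer.grab_frame(name): name is "side" or "top"; returns (picture, depth): 420x560x3 uint8, red, green, blue; 420x560 float32, m along the optical axis (not along the pixel's ray), 0 where there is no reading.
- viewer.camera_info(name): a dict with "fx", "fy", "cx", "cy" (pixels), "k1" (the pictures are not rectified: a ray, as slopes to the right and down, at radius r is drawn at 1 + k1 r^2 times it, then the intrinsics apply), "R" (3x3) and "t" (3): a world point X has camera coordinates R X + t. Camera axes: x right, y down, z forward; pixel columns grow to the right and rows downward; lengths in m; the calibration is good to about 2 mm. A picture is of the moment at which its call begins. camera_info takes no time and is no camera call.
- bot.job_done(): hands the job in; it is judged then, once.
The state is a dict: "clock": time; "qpos": joint angles; "qd": joint speeds; "joint_efforts": joint torques, N m; "position": TCP position; "tool_rot": TCP orientation; "force": force on the tool from outside, world axes, zero at the start; "moment": the same for the moment, N m; "grip_width": finger opening in m; "finger_force": force on a finger pad.
Only numpy, scipy, OpenCV 4.12 (cv2) and the standard library are available. Lean on these libraries where they do the work, as an engineer would, in place of code of your own. Each camera call takes 0.05 s, during which the arm holds its last target. There are 200 camera calls.

TASK

Take the spring stud nut from the blue tray, set it into the open slot of the steel channel with its plate lengthways, press it down against its spring until the plate is under the channel's lips, twist it a quarter turn clockwise (seen from above) and let it rise so that its grooves catch the lips, square across the channel. Then slide it along the channel towards the angle bracket until its plate butts against the bracket's own nut plate inside the channel, press it on lightly so that you feel it touch, and leave it there, let go. Do not crush the spring or force the nut, do not shift the bracket, which is only finger-tight, and leave the other things alone.

Things in the scene. Friction and masses are not known exactly. Their poses are not given: they have to be found in the camera images.
- nut: Spring stud nut, bare steel, 130 g, upright in the tray on its spring: plate 34 long (x) x 19 wide (y) x 8 mm thick, coil spring below, hex coupler above. Origin: centre of the plate's underside, z up. Standing in the tray it is about 13 mm over the tray's floor. Plate corners +x-y and -x+y are cut back: inside the channel it turns crosswise only clockwise seen from above. Either way round fits.
- nut_grip (a point): Centre of the nut's hex coupler, 28 mm over the nut's origin. Coupler 17 mm across flats, 19.6 over corners, 30 mm tall (13 to 43 mm over the origin). Flats face the nut's +x and -x and every 60 degrees on; corners point to +y and -y. It is joined to the plate by a 10 mm stud.
- nut_groove (a point): Middle of the plate's top, 8 mm over the nut's origin. Two grooves run along y in this top, from 9.3 to 15.1 mm either side of the middle, 3 mm deep.
- nut_spring: The coil spring under the nut's plate; origin: centre of its lower end, which moves up towards the plate as it is squeezed (16 mm below the plate when free). 17 mm across, about 500 N/m, coil-bound at 1.5 mm length with about 7 N; from there the force rises sharply.
- channel: Steel strut channel, 360 mm long (y), 41 mm wide (x), 22 mm deep, open side up on two 18 mm wooden bearers, fixed to the bench. Origin: on the bench under its middle. Upper face at z = 40 mm. Inside it is 37.3 mm wide. The nut's plate is under the lips when its origin is below z = 25 mm; at 21.5 mm its spring is coil-bound; caught on the lips it rests at z = 28 mm, held by about 4 N.
- channel_slot (a point): Middle of the channel's slot, at the height of its upper face. The slot is 22 mm wide (x = -11 to 11 mm) and runs the whole length. Its edges are turned down as lips 2 mm thick and 7 mm deep.
- channel_floor (a point): Middle of the channel's inner floor, 20 mm below its upper face; the nut's spring stands on it.
- bracket: Angle bracket on the channel's face, finger-tight: slips if pushed with over 8 N. Foot 40 wide, 62 long, 6 mm thick; upright leg at its far end, 46 mm above the channel. Axes as the channel's; origin: middle of the foot's lower front edge; the foot lies to -y, the stud nut comes from +y. Hangs by a 16 mm high bolt in a slotted hole and a nut plate inside the channel (see bracket_front).
- bracket_front (a point): Same point as the bracket's origin. The bracket's own nut plate (34 wide, 84 mm long, top 4 mm below the channel's face, seen in the slot; nut_plate_c0 = its middle) sticks out 2 to 20 mm past here to +y, as its bolt sits in the slotted hole: not measured, found by feel. The stud nut's plate edge (9.5 mm from its axis) butts on it with the nut 11.5 to 29.5 mm to +y of here.
- tray: Blue plastic tray, fixed, 170 by 250 mm, walls 28 mm high, floor 3 mm thick; origin under its middle on the bench.
- levelling_foot: Bystander in the tray: a levelling foot, round black pad 42 mm across with a stud and a hex sleeve of 17 mm, 60 mm tall, no spring and no plate. Origin under the pad.
- coupler: Bystander in the tray: a loose hex coupler, 17 by 30 mm, lying on its side. Origin: underside of its middle.
- washer: Bystander in the tray: square washer, 40 by 40 by 6 mm, lying flat. Origin under its middle.
- jar_a: Bystander: specimen jar with white cap, 48 mm across, 82 mm tall. Origin under it.
- jar_b: Bystander: specimen jar like the other. Origin under it.
- wrench: Bystander: open-ended spanner 160 mm long, lying flat on the bench. Origin: underside of its middle.
- flat_plate: Bystander: two-hole steel plate, 40 by 90 by 6 mm, flat on the bench. Origin under its middle.
Not all that is in view belongs to the job. What is shaped like the nut but yellow is not meant.

How it is judged:
By the outcome, as a careful person would: the job done as asked, in the order asked, and still so for the second after the job is handed in, with the robot touching nothing.
It also fails if it takes over 61 s, if anything falls off the work surface, if the arm or the gripper's body presses on something with over 40 N, if the wrist force passes 120 N, or if a joint passes its speed limit or range.

## Working session

There is one attempt and no reset: what is moved stays moved. The work goes in short steps, Python scripts to look and compute and a tool call to move; the robot and the scene stay as the last step left them, time stands still between calls to the robot, and variables do not carry over. Pictures are saved under pics/ and viewed, at most 13 in all, crops included, and the job is handed in when it is done.

Besides the shell and the picture viewer there is one more tool, called after "Call:" by a JSON object that holds its "name" and its "arguments", one argument or row to a line. play_rows: Moves the arm, as the interface text tells. Its arguments: {"type":"object","properties":{"motion":{"type":"array"},"squeeze":{"type":"number"}},"required":["motion"]}

```bash
mkdir -p pics
python3 - <<'E'
from workcell import observe, viewer, bot
import cv2, numpy as np
for n in("side","top"):
    p,d=viewer.grab_frame(n); cv2.imwrite(f"pics/{n}0.png",p[:,:,::-1]); np.save(f"{n}0.npy",d)
    print(n,viewer.camera_info(n))
s=observe(); print(s); print(bot.pinch_z)
E
```

```text
side {'fx': 473.52524715562555, 'fy': 473.52524715562555, 'cx': 271.44844791670545, 'cy': 207.44382597656335, 'k1': 0.04384485582324931, 'R': array([[-0.97692205, -0.21358665, -0.00201224],
       [-0.14365239,  0.66396401, -0.73383635],
       [ 0.1580737 , -0.71661185, -0.67932331]]), 't': array([0.5989597 , 0.03812547, 1.2701727 ])}
top {'fx': 531.6319670110347, 'fy': 531.6319670110347, 'cx': 275.1612010205103, 'cy': 216.35894238250785, 'k1': 0.043300221183605936, 'R': array([[ 0.05699415, -0.99836629,  0.00405246],
       [-0.97772356, -0.0566361 , -0.20211135],
       [ 0.20201068,  0.00755698, -0.97935416]]), 't': array([0.08922052, 0.58227364, 1.15708407])}
{'clock': 0.1, 'qpos': array([ 1.10680562,  0.52195802, -0.03630929,  1.59992062,  0.02120919,
        1.02110415, -0.11280069]), 'qd': array([-0.00084718, -0.00195445,  0.00141382, -0.00345465,  0.00077476,
        0.00076829,  0.00052019]), 'joint_efforts': array([ 6.74402516e-03, -9.28482127e+01,  1.98629647e+00, -3.70536339e+01,
        1.84331217e-02,  5.31952071e-03,  3.42236319e-05]), 'position': array([ 0.23965405, -0.57691428,  0.23079212]), 'tool_rot': array([-3.14059140e+00,  8.64676044e-05,  3.93767607e-01]), 'force': array([ 0.72541905, -0.22830908,  0.92020118]), 'moment': array([-0.0187772 ,  0.007624  ,  0.01383709]), 'finger_force': 0.0, 'grip_width': 0.08533172489129506}
0.0187
```

View pics/side0.png

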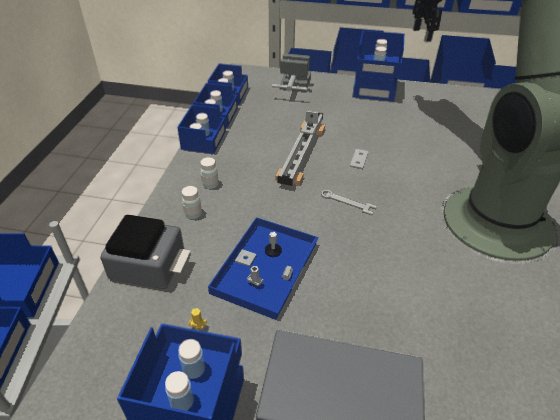

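View pics/top0.png

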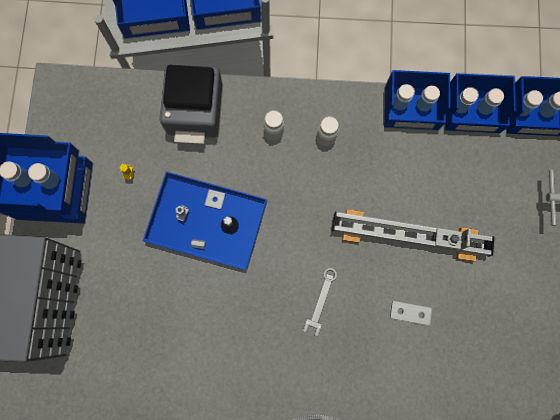

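Candidates: the steel stud nut at side (255,277) / top (181,212); the levelling foot with the black pad at side (273,243) / top (229,224); the yellow look-alike at side (198,318) / top (127,172), outside the tray. The first one fits: bare steel with a plate and a spring. I'll confirm it in enlarged crops.

```bash
cat > h.py <<'E'
import numpy as np, cv2
from workcell import viewer
def cam(n):
    c=viewer.camera_info(n); return c
def ray(n,u,v):
    c=cam(n); a=np.array([(u-c["cx"])/c["fx"],(v-c["cy"])/c["fy"]]); b=a.copy()
    for _ in range(20): b=a/(1+c["k1"]*(b@b))
    d=c["R"].T@np.array([*b,1.]); return -c["R"].T@c["t"],d
def proj(n,X):
    c=cam(n); p=c["R"]@np.asarray(X,float)+c["t"]; b=p[:2]/p[2]; b=b*(1+c["k1"]*(b@b))
    return np.array([c["fx"]*b[0]+c["cx"],c["fy"]*b[1]+c["cy"]])
def atz(n,u,v,z):
    o,d=ray(n,u,v); return o+d*(z-o[2])/d[2]
def tri(us,ut):
    A=[];B=[]
    for n,(u,v) in(("side",us),("top",ut)):
        o,d=ray(n,u,v); d/=np.linalg.norm(d); P=np.eye(3)-np.outer(d,d); A.append(P);B.append(P@o)
    return np.linalg.lstsq(np.vstack(A),np.hstack(B),rcond=None)[0]
def crop(img,x,y,w,h,s):
    return cv2.resize(img[y:y+h,x:x+w],None,fx=s,fy=s,interpolation=cv2.INTER_CUBIC)
E
python3 - <<'E'
import cv2,numpy as np
from h import crop
s=cv2.imread("pics/side0.png");t=cv2.imread("pics/top0.png")
# 800x600: top row nut crops, bottom channel
a=crop(s,230,255,50,40,8);b=crop(t,160,195,50,40,8)
c=crop(t,325,205,180,60,4.4444)
o=np.vstack([np.hstack([a,b]),c]);print(o.shape)
cv2.imwrite("pics/c1.png",o)
cv2.imwrite("pics/c2.png",crop(s,270,105,65,85,7))
E
```

```text
(587, 800, 3)
```

View pics/c1.png

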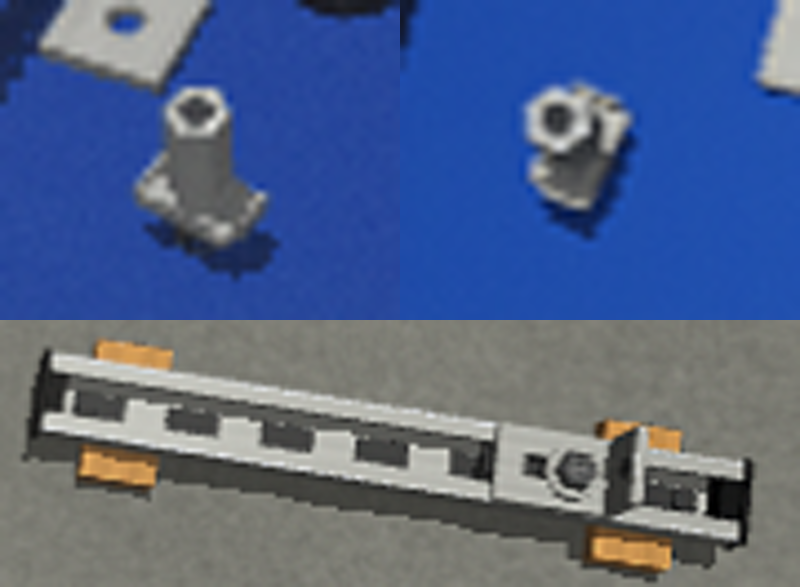

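View pics/c2.png

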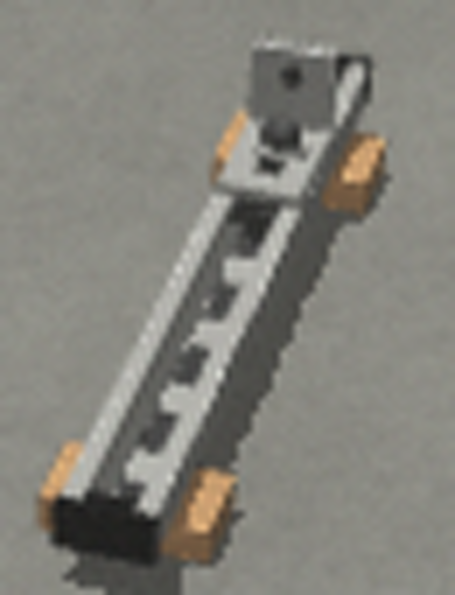

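The crop confirms it: a hex coupler standing on a bare-steel grooved plate. The hole in its top is at crop (196,109) in the side view and (160,117) in the top view. The channel's slot is open left of the bracket, whose front edge is at crop x≈493. Next I'll measure the poses.

```bash
cat > m.py <<'E'
import numpy as np, cv2
from h import *
from scipy.optimize import minimize
t=tri((254.1,268.2),(179.6,209.2)); print("nut top",t.round(4))
# channel ends coarse, z=.04, from top crop: far(+y) end & bracket front
f=lambda x,y:((x+.5)/4.4444-.5+325,(y-320+.5)/4.4444-.5+205)
P=[atz("top",*f(*q),.04) for q in((45,395),(745,500))]; d=P[1]-P[0]
print("ends",P[0].round(4),P[1].round(4),"len",np.linalg.norm(d)); 
B=atz("top",*f(492,462),.046); print("front",B.round(4))
# independent height check: side pixels of front-edge corners vs top
g=lambda x,y:((x+.5)/7-.5+270,(y+.5)/7-.5+105)
print("tri frontL",tri(g(215,190),f(492,498)).round(4),"frontR",tri(g(302,205),f(496,424)).round(4))
# rectified strips along channel
yaw=np.arctan2(-d[0],-d[1])  # channel +y dir
for n in("top","side"):
    im=cv2.cvtColor(cv2.imread(f"pics/{n}0.png"),cv2.COLOR_BGR2GRAY).astype(np.float32)
    best=None
    for a in np.arange(-3,3.01,.25):
        ey=-d/np.linalg.norm(d); ey[2]=0; c,s=np.cos(np.radians(a)),np.sin(np.radians(a))
        ey=np.array([c*ey[0]-s*ey[1],s*ey[0]+c*ey[1],0]); ex=np.array([ey[1],-ey[0],0])
        us=np.arange(-.03,.0301,.00025); ls=np.arange(.03,.19,.002)
        X=np.array([[proj(n,B+[0,0,-.006]+ex*u+ey*l) for u in us] for l in ls]) .astype(np.float32)
        pr=cv2.remap(im,X[...,0],X[...,1],cv2.INTER_CUBIC).mean(0); sc=(np.gradient(pr)**2).sum()
        if best is None or sc>best[0]: best=(sc,a,pr,ex,ey)
    sc,a,pr,ex,ey=best; gr=np.gradient(pr)
    pk=[(round(us[i]*1e3,2),round(float(gr[i]),1)) for i in range(2,len(us)-2) if abs(gr[i])==abs(gr[max(0,i-6):i+7]).max() and abs(gr[i])>1]
    print(n,"ang",a,"ey",ey.round(4),"yaw of ey deg",np.degrees(np.arctan2(ey[1],ey[0])),pk)
# nut yaw by silhouette
def hexa(r,z): return [[r*np.cos(np.radians(90+60*k)),r*np.sin(np.radians(90+60*k)),z] for k in range(6)]
pl=[[x,y] for x,y in((17,9.5),(-17,-9.5))]
pl=[[17,9.5],[-10,9.5],[-17,3],[-17,-9.5],[10,-9.5],[17,-3]]
parts=[[[*p,z] for p in pl for z in(0,8)],[q for z in(8,43) for q in hexa(9.8 if z>8 else 5,z)],hexa(9.8,13)+hexa(9.8,43)]
M={}
for n,(x,y,w,h) in(("side",(236,258,32,34)),("top",(170,198,24,30))):
    im=cv2.imread(f"pics/{n}0.png").astype(int); m=np.zeros(im.shape[:2],np.uint8)
    sub=im[y:y+h,x:x+w]; s=((sub[...,0]-sub[...,2])<45)&(sub[...,2]>50); m[y:y+h,x:x+w]=s; M[n]=m
def cost(p):
    c,s=np.cos(p[2]),np.sin(p[2]);e=0
    for n in M:
        S=8; x0,y0,w,h=(230,250,45,48) if n=="side" else(160,190,44,45)
        r=np.zeros((h*S,w*S),np.uint8)
        for part in parts:
            q=[proj(n,[p[0]+(c*a-s*b)/1e3,p[1]+(s*a+c*b)/1e3,p[3]+k/1e3]) for a,b,k in part]
            q=((np.array(q)-[x0,y0]+.5)*S).astype(np.int32); cv2.fillConvexPoly(r,cv2.convexHull(q),1)
        e+=abs(cv2.resize(r.astype(np.float32),(w,h),interpolation=cv2.INTER_AREA)-M[n][y0:y0+h,x0:x0+w]).sum()
    return e
R=[]
for y in np.radians(np.arange(0,180,15)):
    r=minimize(cost,[t[0],t[1],y,.016],method="Nelder-Mead",options=dict(initial_simplex=[[t[0],t[1],y,.016],[t[0]+.004,t[1],y,.016],[t[0],t[1]+.004,y,.016],[t[0],t[1],y+.3,.016],[t[0],t[1],y,.02]],maxiter=120))
    R.append((r.fun,r.x[:2].round(4),np.degrees(r.x[2]).round(1),r.x[3].round(4)))
for r in sorted(R,key=lambda r:r[0])[:5]: print(r)
E
python3 m.py
```

```text
nut top [0.5793 0.3417 0.06  ]
ends [ 0.576 -0.016  0.04 ] [ 0.5418 -0.3768  0.04  ] len 0.36233317913339746
front [ 0.553  -0.2461  0.046 ]
tri frontL [ 0.5543 -0.2475  0.0416] frontR [ 0.5525 -0.2462  0.0469]Traceback (most recent call last):
  File "m.py", line 22, in <module>
    X=np.array([[proj(n,B+[0,0,-.006]+ex*u+ey*l) for u in us] for l in ls]) .astype(np.float32)
                 ~~~~^^^^^^^^^^^^^^^^^^^^^^^^^^^
  File "h.py", line 10, in proj
    c=cam(n); p=c["R"]@np.asarray(X,float)+c["t"]; b=p[:2]/p[2]; b=b*(1+c["k1"]*(b@b))
  File "h.py", line 4, in cam
    c=viewer.camera_info(n); return c
ValueError: time passes only in moves, steps and waits
```

```bash
sed -i 's/^def cam(n):/import functools\n@functools.cache\ndef cam(n):/' h.py
sed -i 's/g(215,190),f(492,498)/g(302,205),f(492,498)/; s/g(302,205),f(496,424)/g(215,190),f(496,424)/' m.py; time python3 m.py
```

```text
nut top [0.5793 0.3417 0.06  ]
ends [ 0.576 -0.016  0.04 ] [ 0.5418 -0.3768  0.04  ] len 0.36233317913339746
front [ 0.553  -0.2461  0.046 ]
tri frontL [ 0.534  -0.2472  0.042 ] frontR [ 0.5736 -0.2492  0.043 ]
top ang -0.5 ey [0.103  0.9947 0.    ] yaw of ey deg 84.0861086365439 [(np.float64(-19.0), 14.5), (np.float64(-9.0), -5.6), (np.float64(4.5), -3.9), (np.float64(12.75), 11.5), (np.float64(19.25), 2.3), (np.float64(22.5), -6.8)]
side ang -0.5 ey [0.103  0.9947 0.    ] yaw of ey deg 84.0861086365439 [(np.float64(-19.5), 7.6), (np.float64(-9.5), -4.2), (np.float64(1.75), -1.6), (np.float64(8.5), -1.3), (np.float64(12.75), 6.5), (np.float64(22.25), -3.2)]
(np.float64(151.171875), array([0.5787, 0.3425]), np.float64(158.0), np.float64(0.0169))
(np.float64(151.171875), array([0.5785, 0.3426]), np.float64(156.4), np.float64(0.0168))
(np.float64(151.296875), array([0.5785, 0.3426]), np.float64(157.2), np.float64(0.0167))
(np.float64(151.296875), array([0.5785, 0.3426]), np.float64(157.2), np.float64(0.0166))
(np.float64(151.4375), array([0.5785, 0.3424]), np.float64(156.8), np.float64(0.0168))
real	0m8.010s
user	0m8.520s
sys	0m0.092s
```

The height check is good: the coupler top measures 60 mm against 59 expected, the channel is 362 mm long against 360, and the two views agree within 0.4 mm. The nut is at (0.579, 0.342) with its long axis heading about 157°. The channel axis passes through the bracket front at (0.5546, −0.2463), heading 84.1°. Now I'll move towards the tray.

Call:
{"name": "play_rows", "arguments": {
  "motion": [
    [4,-2.5,0,0,0,0,0],
    [8,-5,0,0,0,0,0],
    [12,-7.5,0,0,0,0,0],
    [16,-10,0,0,0,0,0],
    [19.3,-12.4,0,0,0,0,0]
  ]
}}

```text
clock: 0.6
position: [0.3717, -0.3864, 0.2312]
tool_rot: [-3.141, -0.0, 0.395]
force: [1.8, -0.4, 0.0]
grip_width: 0.0432
finger_force: 0.0
```

Call:
{"name": "play_rows", "arguments": {
  "motion": [
    [4,-2.5,0,0,0,-0.14,0],
    [8,-5,0,0,0,-0.28,0],
    [12,-7.5,0,0,0,-0.42,0],
    [16,-10,0,0,0,-0.56,0],
    [19.3,-12.4,0,0,0,-0.7,0]
  ]
}}

```text
clock: 1.1
position: [0.5022, -0.1978, 0.2312]
tool_rot: [3.142, -0.0, 1.1]
force: [0.4, -0.8, 0.2]
grip_width: 0.0425
finger_force: 0.0
```

```bash
cat > go.py <<'E'
# usage: go.py x y z yaw_deg -> shift in tool axes (cm) and turn
import sys,numpy as np
from workcell import observe
from scipy.spatial.transform import Rotation as Ro
s=observe(); R=Ro.from_euler("xyz",s["tool_rot"])
print("t",s["clock"],"p",s["position"].round(4),"rot",np.degrees(s["tool_rot"]).round(2),"F",s["force"].round(2),"M",s["moment"].round(3),"w",round(s["grip_width"],4),"q",s["qpos"].round(2))
for a in range(1,len(sys.argv),4):
    x,y,z,w=map(float,sys.argv[a:a+4])
    print("shift cm",(R.inv().apply(np.array([x,y,z])-s["position"])*100).round(2),"turn",(R.inv()*Ro.from_euler("xyz",[np.pi,0,np.radians(w)])).as_rotvec().round(4))
E
python3 go.py .579 .342 .14 67
```

```text
t 1.1 p [ 0.5022 -0.1978  0.2312] rot [ 1.800e+02 -2.000e-02  6.305e+01] F [ 0.43 -0.85  0.21] M [-0.014 -0.012  0.058] w 0.0425 q [ 0.5   0.4  -0.32  1.81  0.15  0.95 -0.35]
shift cm [ 51.59 -17.62   9.14] turn [ 0.     -0.0004 -0.069 ]
```

Call:
{"name": "play_rows", "arguments": {
  "motion": [
    [4.3,-1.5,0.6,0,0,0,0],
    [8.6,-2.9,1.2,0,0,0,0],
    [12.9,-4.4,1.8,0,0,0,0],
    [17.2,-5.9,2.4,0,0,0,0],
    [21.5,-7.3,3,0,0,0,0]
  ]
}}

```text
clock: 1.6
position: [0.5348, 0.0262, 0.201]
tool_rot: [-3.141, 0.0, 1.094]
force: [0.4, -0.3, 0.3]
grip_width: 0.0425
finger_force: 0.0
```

Call:
{"name": "play_rows", "arguments": {
  "motion": [
    [4.3,-1.5,0.6,0,0,-0.14,0],
    [8.6,-2.9,1.2,0,0,-0.28,0],
    [12.9,-4.4,1.8,0,0,-0.42,0],
    [17.2,-5.9,2.4,0,0,-0.56,0],
    [21.5,-7.3,3,0,0,-0.7,0]
  ]
}}

```text
clock: 2.1
position: [0.5687, 0.2507, 0.1709]
tool_rot: [-3.141, 0.0, 1.799]
force: [1.4, 0.2, 0.3]
grip_width: 0.0422
finger_force: 0.0
```

```bash
python3 go.py .579 .342 .12 127
```

```text
t 2.1 p [0.5687 0.2507 0.1709] rot [-1.7998e+02  1.0000e-02  1.0309e+02] F [1.4  0.18 0.31] M [-0.037 -0.059  0.039] w 0.0422 q [-0.16  0.63 -0.53  1.65  0.37  0.97 -0.59]
shift cm [8.66 3.07 5.09] turn [-3.000e-04  1.000e-04 -4.172e-01]
```

Call:
{"name": "play_rows", "arguments": {
  "motion": [
    [3,1.1,1.8,0,0,-0.14,0],
    [6,2.1,3.5,0,0,-0.28,0],
    [8.66,3.07,5,0,0,-0.417,0],
    [8.66,3.07,5,0,0,-0.417,0],
    [8.66,3.07,5,0,0,-0.417,0]
  ]
}}

```text
clock: 2.6
position: [0.5791, 0.3403, 0.1204]
tool_rot: [-3.14, -0.0, 2.211]
force: [-0.5, 0.0, -1.2]
grip_width: 0.0426
finger_force: 0.0
```

```bash
python3 go.py .579 .342 .036 127
python3 - <<'E'
from h import *
P=[]
for n,(x,y,w,h) in(("side",(215,210,100,90)),("top",(140,175,100,90))):
    p,d=viewer.grab_frame(n); P.append(crop(p[:,:,::-1],x,y,w,h,4))
cv2.imwrite("pics/c3.png",np.hstack(P))
E
```

```text
t 2.6 p [0.5791 0.3403 0.1204] rot [-1.7991e+02 -2.0000e-02  1.2666e+02] F [-0.49  0.04 -1.22] M [-0.062  0.032  0.022] w 0.0426 q [-0.26  0.78 -0.59  1.53  0.49  0.98 -0.35]
shift cm [0.14 0.1  8.44] turn [-0.0015 -0.0004 -0.006 ]
```

View pics/c3.png

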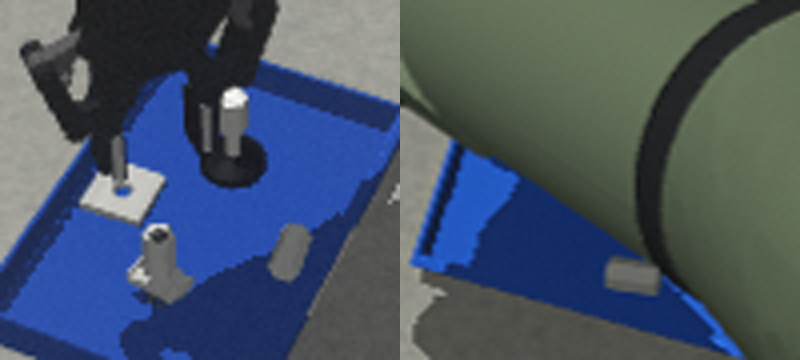

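Call:
{"name": "play_rows", "arguments": {
  "motion": [
    [0.1,0.1,1.5,0,0,0,0],
    [0.1,0.1,3.5,0,0,0,0],
    [0.1,0.1,5.5,0,0,0,0],
    [0.1,0.1,7.5,0,0,0,0],
    [0.1,0.1,8.4,0,0,0,0]
  ]
}}

```text
clock: 3.2
position: [0.5794, 0.3404, 0.0354]
tool_rot: [-3.14, 0.0, 2.21]
force: [-0.3, -0.1, -0.3]
grip_width: 0.0428
finger_force: 0.0
```

Call:
{"name": "play_rows", "arguments": {
  "motion": [
    [0,0,0,0,0,0,-0.7],
    [0,0,0,0,0,0,-0.7],
    [0,0,0,0,0,0,-0.7],
    [0,0,0,0,0,0,-0.7],
    [0,0,0,0,0,0,-0.7]
  ],
  "squeeze": 20
}}

```text
clock: 3.7
position: [0.5802, 0.3417, 0.0379]
tool_rot: [3.141, 0.0, 2.211]
force: [0.9, -0.7, -0.4]
grip_width: 0.0163
finger_force: 25.0
```

```bash
python3 go.py .579 .342 .036 127;  python3 - <<'E'
from h import *
p,d=viewer.grab_frame("side"); cv2.imwrite("pics/c4.png",crop(p[:,:,::-1],205,200,120,100,6))
E
```

```text
t 3.7 p [0.5802 0.3417 0.0379] rot [1.7994e+02 1.0000e-02 1.2666e+02] F [ 0.89 -0.71 -0.35] M [-0.036 -0.118  0.067] w 0.0163 q [-0.29  0.88 -0.54  1.56  0.56  0.85 -0.4 ]
shift cm [ 0.09 -0.08  0.19] turn [ 0.001   0.0002 -0.006 ]
```

View pics/c4.png

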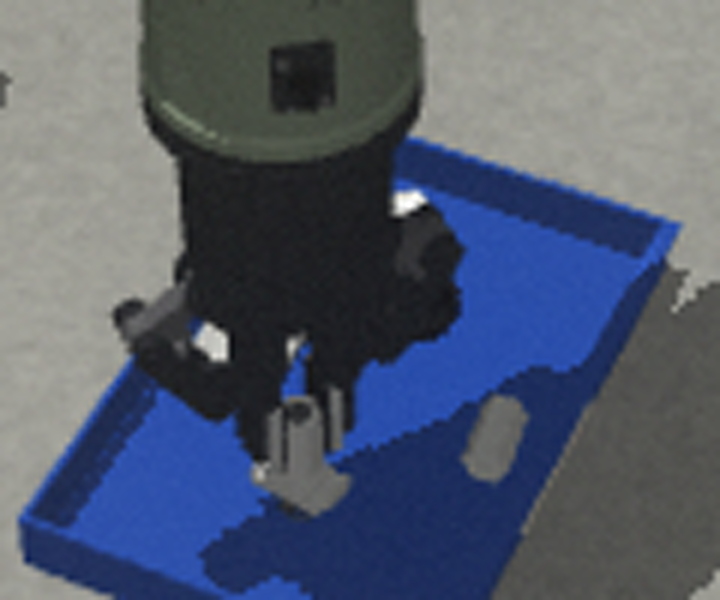

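The side view shows the coupler between the pads at crop (303,430). The width is 16.3 mm and the grip force 25 N, so the nut is now centred along this flat. Next I'll open, turn −60° and grip the flats on its long axis, which centres it both ways.

Call:
{"name": "play_rows", "arguments": {
  "motion": [
    [0,0,0,0,0,0,0],
    [0,0,0,0,0,0,0],
    [0,0,0,0,0,0.14,0],
    [0,0,0,0,0,0.28,0],
    [0,0,0,0,0,0.42,0]
  ]
}}

```text
clock: 4.25
position: [0.5798, 0.3416, 0.0373]
tool_rot: [-3.142, -0.0, 1.785]
force: [0.1, -0.6, 0.3]
grip_width: 0.0428
finger_force: 0.0
```

Call:
{"name": "play_rows", "arguments": {
  "motion": [
    [0,0,0,0,0,0.14,0],
    [0,0,0,0,0,0.28,0],
    [0,0,0,0,0,0.42,0],
    [0,0,0,0,0,0.56,0],
    [0,0,0,0,0,0.627,0]
  ]
}}

```text
clock: 4.75
position: [0.5797, 0.3419, 0.0374]
tool_rot: [3.142, -0.0, 1.158]
force: [-0.9, 0.2, -0.1]
grip_width: 0.0427
finger_force: 0.0
```

```bash
python3 go.py .5793 .3417 .036 67
```

```text
t 4.75 p [0.5797 0.3419 0.0374] rot [ 1.800e+02 -1.000e-02  6.638e+01] F [-0.89  0.22 -0.12] M [0.03  0.005 0.003] w 0.0427 q [-0.44  0.84 -0.29  1.57  0.31  0.77 -1.28]
shift cm [-0.03 -0.03  0.14] turn [ 0.     -0.0001 -0.0109]
```

Call:
{"name": "play_rows", "arguments": {
  "motion": [
    [0,0,0,0,0,0,-0.7],
    [0,0,0,0,0,0,-0.7],
    [0,0,0,0,0,0,-0.7],
    [0,0,0,0,0,0,-0.7],
    [0,0,0,0,0,0,-0.7]
  ],
  "squeeze": 40
}}

```text
clock: 5.25
position: [0.5798, 0.3416, 0.0373]
tool_rot: [-3.141, -0.0, 1.164]
force: [-1.1, 0.2, 1.2]
grip_width: 0.0157
finger_force: 41.2
```

```bash
python3 go.py .5793 .3417 .036 67
```

```text
t 5.25 p [0.5798 0.3416 0.0373] rot [-179.99   -0.     66.71] F [-1.12  0.15  1.18] M [ 0.179  0.168 -0.037] w 0.0157 q [-0.44  0.84 -0.3   1.57  0.31  0.78 -1.27]
shift cm [-0.01 -0.05  0.13] turn [-0.0002 -0.0001 -0.005 ]
```

Call:
{"name": "play_rows", "arguments": {
  "motion": [
    [0,0,-1,0,0,0,-0.7],
    [0,0,-3,0,0,0,-0.7],
    [0,0,-5,0,0,0,-0.7],
    [0,0,-7.3,0,0,0,-0.7],
    [0,0,-7.3,0,0,0,-0.7]
  ]
}}

```text
clock: 5.75
position: [0.5812, 0.3424, 0.114]
tool_rot: [3.139, -0.004, 1.164]
force: [0.1, 0.6, -1.2]
grip_width: 0.0159
finger_force: 41.0
```

```bash
python3 go.py .5628 -.1667 .11 174.1;  python3 - <<'E'
from h import *
p,d=viewer.grab_frame("side"); cv2.imwrite("pics/c5.png",crop(p[:,:,::-1],215,190,80,80,7))
E
```

```text
t 5.75 p [0.5812 0.3424 0.114 ] rot [179.85  -0.22  66.67] F [ 0.09  0.63 -1.16] M [-0.017 -0.064  0.01 ] w 0.0159 q [-0.42  0.74 -0.32  1.54  0.28  0.9  -1.24]
shift cm [-47.48  18.47   0.27] turn [ 5.4000e-03 -2.0000e-04 -1.8749e+00]
```

View pics/c5.png

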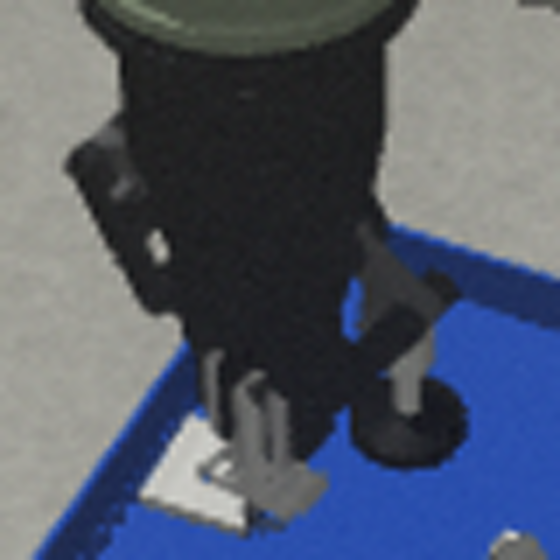

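The side view shows the nut held upright, with its plate lengthways along the closing line (crop (200,460) to (325,490)) and clear of the tray. Now I'll carry it to the channel.

Call:
{"name": "play_rows", "arguments": {
  "motion": [
    [-2.5,1,-1,0,0,-0.1,-0.7],
    [-6.5,2.5,-1.5,0,0,-0.24,-0.7],
    [-11,4.2,-1.5,0,0,-0.38,-0.7],
    [-15,5.8,-1.5,0,0,-0.52,-0.7],
    [-19,7.4,-1.5,0,0,-0.65,-0.7]
  ]
}}

```text
clock: 6.3
position: [0.5719, 0.1358, 0.1248]
tool_rot: [-3.141, 0.0, 1.82]
force: [0.9, -0.3, -1.1]
grip_width: 0.0159
finger_force: 41.0
```

```bash
python3 go.py .5628 -.1667 .11 174.1
```

```text
t 6.3 p [0.5719 0.1358 0.1248] rot [-1.7995e+02  1.0000e-02  1.0426e+02] F [ 0.91 -0.3  -1.1 ] M [-0.034 -0.038 -0.016] w 0.0159 q [ 0.01  0.64 -0.5   1.77  0.4   0.84 -0.43]
shift cm [-29.1   -8.33   1.49] turn [-1.0000e-03 -4.0000e-04 -1.2189e+00]
```

Call:
{"name": "play_rows", "arguments": {
  "motion": [
    [-3.5,-1,0,0,0,-0.14,-0.7],
    [-7,-2,0,0,0,-0.28,-0.7],
    [-10.5,-3,0,0,0,-0.42,-0.7],
    [-14,-4,0,0,0,-0.56,-0.7],
    [-17.5,-5,0,0,0,-0.69,-0.7]
  ]
}}

```text
clock: 6.8
position: [0.5655, -0.0456, 0.1248]
tool_rot: [-3.141, -0.001, 2.51]
force: [-0.6, -0.0, -2.8]
grip_width: 0.0157
finger_force: 41.0
```

```bash
python3 go.py .5628 -.1667 .11 174.1
```

```text
t 6.8 p [ 0.5655 -0.0456  0.1248] rot [-1.7997e+02 -4.0000e-02  1.4379e+02] F [-0.56 -0.   -2.84] M [-0.033 -0.017 -0.008] w 0.0157 q [ 0.45  0.65 -0.68  1.82  0.52  0.86  0.46]
shift cm [-6.94 -9.93  1.48] turn [-2.000e-04 -9.000e-04 -5.289e-01]
```

Call:
{"name": "play_rows", "arguments": {
  "motion": [
    [-1.9,-2.7,0.6,0,0,-0.14,-0.7],
    [-3.8,-5.4,1.2,0,0,-0.28,-0.7],
    [-5.6,-8.1,1.8,0,0,-0.42,-0.7],
    [-6.94,-9.93,2.2,0,0,-0.53,-0.7],
    [-6.94,-9.93,2.2,0,0,-0.53,-0.7]
  ]
}}

```text
clock: 7.3
position: [0.5614, -0.169, 0.1017]
tool_rot: [-3.141, -0.002, 3.033]
force: [0.1, 0.3, -1.4]
grip_width: 0.016
finger_force: 40.9
```

```bash
python3 go.py .5628 -.1667 .08 174.1;  python3 - <<'E'
from h import *
P=[]
for n,(x,y,w,h) in(("side",(265,105,90,90)),("top",(340,175,110,90))):
    p,d=viewer.grab_frame(n); P.append(crop(p[:,:,::-1],x,y,w,h,4)); cv2.imwrite(f"pics/{n}1.png",p[:,:,::-1])
cv2.imwrite("pics/c6.png",np.hstack(P))
E
```

```text
t 7.3 p [ 0.5614 -0.169   0.1017] rot [-1.7997e+02 -1.4000e-01  1.7377e+02] F [ 0.06  0.3  -1.43] M [0.036 0.013 0.047] w 0.016 q [ 0.71  0.74 -0.77  1.78  0.65  0.9   1.11]
shift cm [-0.12  0.25  2.17] turn [-0.0006 -0.0024 -0.0058]
```

View pics/c6.png

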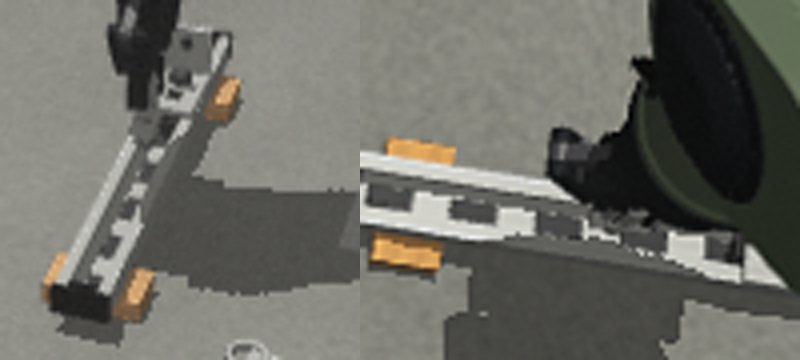

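Call:
{"name": "play_rows", "arguments": {
  "motion": [
    [-0.1,0.25,0.8,0,0.002,-0.006,-0.7],
    [-0.12,0.25,1.8,0,0.002,-0.006,-0.7],
    [-0.12,0.25,2.8,0,0.002,-0.006,-0.7],
    [-0.12,0.25,3.5,0,0.002,-0.006,-0.7],
    [-0.12,0.25,3.5,0,0.002,-0.006,-0.7]
  ]
}}

```text
clock: 7.9
position: [0.5636, -0.1624, 0.067]
tool_rot: [3.141, -0.004, 3.04]
force: [0.4, 0.1, -1.7]
grip_width: 0.0159
finger_force: 41.0
```

```bash
python3 go.py .5628 -.1667 .060 174.1
```

```text
t 7.9 p [ 0.5636 -0.1624  0.067 ] rot [179.98  -0.22 174.19] F [ 0.42  0.13 -1.69] M [0.064 0.029 0.025] w 0.0159 q [ 0.68  0.79 -0.74  1.79  0.69  0.84  1.07]
shift cm [ 0.04 -0.44  0.7 ] turn [ 0.0003 -0.0038  0.0016]
```

Call:
{"name": "play_rows", "arguments": {
  "motion": [
    [0.03,0,0.2,0,-0.004,0.001,-0.7],
    [0.03,0,0.4,0,-0.004,0.001,-0.7],
    [0.03,0,0.6,0,-0.004,0.001,-0.7],
    [0.03,0,0.7,0,-0.004,0.001,-0.7],
    [0.03,0,0.7,0,-0.004,0.001,-0.7]
  ]
}}

```text
clock: 8.4
position: [0.5639, -0.1628, 0.0613]
tool_rot: [3.142, 0.002, 3.039]
force: [-0.3, -0.6, -1.5]
grip_width: 0.0161
finger_force: 41.0
```

```bash
python3 go.py .5633 -.1624 .057 174.1
```

```text
t 8.4 p [ 0.5639 -0.1628  0.0613] rot [1.800e+02 1.100e-01 1.741e+02] F [-0.3  -0.59 -1.46] M [ 0.025  0.008 -0.049] w 0.0161 q [ 0.67  0.8  -0.73  1.8   0.71  0.83  1.06]
shift cm [0.06 0.03 0.43] turn [0.     0.002  0.0001]
```

Call:
{"name": "play_rows", "arguments": {
  "motion": [
    [0.06,0,0.0,0,0.002,0,-0.7],
    [0.06,0,0.15,0,0.002,0,-0.7],
    [0.06,0,0.3,0,0.002,0,-0.7],
    [0.06,0,0.3,0,0.002,0,-0.7],
    [0.06,0,0.3,0,0.002,0,-0.7]
  ]
}}

```text
clock: 8.9
position: [0.5633, -0.1627, 0.0583]
tool_rot: [3.142, -0.0, 3.039]
force: [-0.9, -1.2, -1.2]
grip_width: 0.0156
finger_force: 41.0
```

```bash
python3 go.py .5633 -.1624 .053 174.1
```

```text
t 8.9 p [ 0.5633 -0.1627  0.0583] rot [180.    -0.   174.11] F [-0.88 -1.2  -1.2 ] M [-0.034  0.041  0.034] w 0.0156 q [ 0.67  0.8  -0.73  1.8   0.71  0.83  1.06]
shift cm [0.   0.03 0.53] turn [ 0.     -0.0001  0.0001]
```

Call:
{"name": "play_rows", "arguments": {
  "motion": [
    [0,0,0.15,0,0,0,-0.7],
    [0,0,0.3,0,0,0,-0.7],
    [0,0,0.45,0,0,0,-0.7],
    [0,0,0.6,0,0,0,-0.7],
    [0,0,0.6,0,0,0,-0.7]
  ]
}}

```text
clock: 9.4
position: [0.5634, -0.1627, 0.0522]
tool_rot: [-3.142, 0.0, 3.039]
force: [-0.2, -0.2, 1.2]
grip_width: 0.0159
finger_force: 41.3
```

```bash
python3 go.py .5633 -.1624 .0443 174.1; python3 -c "
from workcell import viewer,observe
F=[]
for i in range(4):
    viewer.grab_frame('top');s=observe();F.append([*s['force'],s['position'][2]*1e3])
import numpy as np;print(np.mean(F,0).round(2))"
```

```text
t 9.4 p [ 0.5634 -0.1627  0.0522] rot [-180.      0.    174.11] F [-0.25 -0.19  1.24] M [-0.127 -0.051  0.007] w 0.0159 q [ 0.67  0.81 -0.72  1.8   0.72  0.82  1.05]
shift cm [0.01 0.03 0.79] turn [-0.      0.0001  0.0001]
[ 0.12 -0.7   1.14 52.35]
```

The spring force of 2.4 N puts the nut's origin at z≈31.1 mm, which matches the grasp offset of 21.2 mm. It is in the slot with no side load. Now I'll press to origin ≈23.3 mm (TCP 44.5).

Call:
{"name": "play_rows", "arguments": {
  "motion": [
    [0,0,0.2,0,0,0,-0.7],
    [0,0,0.4,0,0,0,-0.7],
    [0,0,0.6,0,0,0,-0.7],
    [0,0,0.77,0,0,0,-0.7],
    [0,0,0.77,0,0,0,-0.7]
  ]
}}

```text
clock: 10.1
position: [0.5633, -0.1628, 0.0444]
tool_rot: [-3.141, -0.0, 3.039]
force: [-0.2, -1.7, 5.2]
grip_width: 0.0163
finger_force: 41.8
```

```bash
python3 go.py .5633 -.1627 .0445 84.1; python3 -c "
from workcell import viewer,observe
F=[]
for i in range(3):
    viewer.grab_frame('top');s=observe();F.append([*s['force'],s['position'][2]*1e3])
import numpy as np;print(np.mean(F,0).round(2))"
```

```text
t 10.1 p [ 0.5633 -0.1628  0.0444] rot [-179.99   -0.    174.11] F [-0.21 -1.7   5.18] M [-0.368  0.05  -0.056] w 0.0163 q [ 0.66  0.82 -0.72  1.8   0.73  0.8   1.04]
shift cm [ 0.    0.01 -0.01] turn [-2.0000e-04  0.0000e+00  1.5709e+00]
[-0.73 -1.9   5.1  44.62]
```

Call:
{"name": "play_rows", "arguments": {
  "motion": [
    [0,0,0,0,0,0.08,-0.7],
    [0,0,0,0,0,0.17,-0.7],
    [0,0,0,0,0,0.26,-0.7],
    [0,0,0,0,0,0.35,-0.7],
    [0,0,0,0,0,0.45,-0.7]
  ]
}}

```text
clock: 10.75
position: [0.5634, -0.1626, 0.0447]
tool_rot: [3.141, 0.0, 2.585]
force: [0.0, 0.4, 5.0]
grip_width: 0.0161
finger_force: 41.8
```

```bash
python3 go.py .5633 -.1627 .0445 84.1
```

```text
t 10.75 p [ 0.5634 -0.1626  0.0447] rot [179.99   0.   148.11] F [0.01 0.42 4.97] M [-0.029  0.047 -0.028] w 0.0161 q [ 0.6   0.79 -0.61  1.81  0.64  0.75  0.66]
shift cm [ 0.   -0.01  0.02] turn [ 3.0000e-04 -1.0000e-04  1.1172e+00]
```

Call:
{"name": "play_rows", "arguments": {
  "motion": [
    [0,0,0.02,0,0,0.1,-0.7],
    [0,0,0.02,0,0,0.2,-0.7],
    [0,0,0.02,0,0,0.3,-0.7],
    [0,0,0.02,0,0,0.4,-0.7],
    [0,0,0.02,0,0,0.5,-0.7]
  ]
}}

```text
clock: 11.25
position: [0.5635, -0.1625, 0.0446]
tool_rot: [3.141, 0.0, 2.085]
force: [-0.2, -0.3, 4.5]
grip_width: 0.0161
finger_force: 41.8
```

```bash
python3 go.py .5633 -.1627 .0445 84.1
```

```text
t 11.25 p [ 0.5635 -0.1625  0.0446] rot [179.98   0.   119.45] F [-0.2  -0.28  4.46] M [0.021 0.094 0.052] w 0.0161 q [ 0.52  0.76 -0.49  1.81  0.53  0.7   0.25]
shift cm [-0.01 -0.02  0.01] turn [ 4.000e-04 -1.000e-04  6.169e-01]
```

Call:
{"name": "play_rows", "arguments": {
  "motion": [
    [0,0,0,0,0,0.13,-0.7],
    [0,0,0,0,0,0.27,-0.7],
    [0,-0.01,0,0,0,0.41,-0.7],
    [0,-0.01,0,0,0,0.53,-0.7],
    [0,-0.02,0,0,0,0.617,-0.7]
  ]
}}

```text
clock: 11.75
position: [0.5634, -0.1625, 0.0446]
tool_rot: [3.141, -0.0, 1.467]
force: [0.4, 0.8, 5.0]
grip_width: 0.0161
finger_force: 41.8
```

Call:
{"name": "play_rows", "arguments": {
  "motion": [
    [0,0,0,0,0,0,-0.7],
    [0,0,0,0,0,0,-0.7],
    [0,0,0,0,0,0,-0.7],
    [0,0,0,0,0,0,-0.7],
    [0,0,0,0,0,0,-0.7]
  ]
}}

```text
clock: 12.25
position: [0.5634, -0.1625, 0.0446]
tool_rot: [3.141, -0.0, 1.472]
force: [-0.6, 0.4, 5.3]
grip_width: 0.0157
finger_force: 41.8
```

```bash
python3 go.py .5633 -.1627 .0445 84.1
```

```text
t 12.25 p [ 0.5634 -0.1625  0.0446] rot [ 1.7998e+02 -2.0000e-02  8.4360e+01] F [-0.56  0.4   5.29] M [ 0.044 -0.013 -0.003] w 0.0157 q [ 0.42  0.73 -0.34  1.82  0.37  0.65 -0.24]
shift cm [-0.02 -0.01  0.01] turn [ 0.0004 -0.0003  0.0045]
```

Call:
{"name": "play_rows", "arguments": {
  "motion": [
    [0,0,-0.1,0,0,0.004,-0.7],
    [0,0,-0.2,0,0,0.004,-0.7],
    [0,0,-0.3,0,0,0.004,-0.7],
    [0,0,-0.4,0,0,0.004,-0.7],
    [0,0,-0.4,0,0,0.004,-0.7]
  ]
}}

```text
clock: 12.75
position: [0.5633, -0.1626, 0.0486]
tool_rot: [3.141, -0.0, 1.468]
force: [1.9, 1.2, 3.3]
grip_width: 0.0162
finger_force: 41.5
```

```bash
python3 go.py .5633 -.1627 .0492 84.1
```

```text
t 12.75 p [ 0.5633 -0.1626  0.0486] rot [ 1.7998e+02 -1.0000e-02  8.4110e+01] F [1.86 1.23 3.32] M [ 0.273 -0.531  0.003] w 0.0162 q [ 0.42  0.73 -0.34  1.82  0.37  0.66 -0.24]
shift cm [-0.01 -0.   -0.06] turn [ 0.0004 -0.0002  0.0001]
```

Call:
{"name": "play_rows", "arguments": {
  "motion": [
    [0,0,-0.06,0,0,0,-0.7],
    [0,0,-0.06,0,0,0,-0.3],
    [0,0,-0.06,0,0,0,-0.3],
    [0,0,-0.06,0,0,0,-0.3],
    [0,0,-0.06,0,0,0,-0.3]
  ]
}}

```text
clock: 13.25
position: [0.5629, -0.1628, 0.0488]
tool_rot: [-3.141, -0.0, 1.468]
force: [-0.0, -0.3, 0.7]
grip_width: 0.0298
finger_force: 0.0
```

```bash
python3 go.py .5633 -.1627 .0497 84.1;  python3 - <<'E'
from h import *
P=[]
for n,(x,y,w,h) in(("side",(265,100,70,70)),("top",(370,195,90,70))):
    p,d=viewer.grab_frame(n); P.append(crop(p[:,:,::-1],x,y,w,h,5))
cv2.imwrite("pics/c7.png",np.hstack(P))
E
```

```text
t 13.25 p [ 0.5629 -0.1628  0.0488] rot [-179.97   -0.     84.09] F [-0.04 -0.31  0.69] M [-0.013  0.034 -0.005] w 0.0298 q [ 0.42  0.73 -0.34  1.82  0.37  0.66 -0.24]
shift cm [ 0.02  0.03 -0.09] turn [-0.0004 -0.     -0.0001]
```

View pics/c7.png

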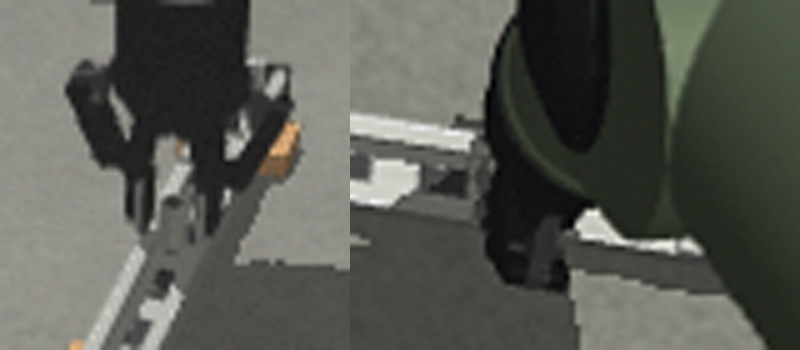

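The nut stands upright in the slot between the open fingers, at side crop (172,205). I'll regrip lightly and slide it along tool −x, which is channel −y.

Call:
{"name": "play_rows", "arguments": {
  "motion": [
    [0,0,0,0,0,0,-0.7],
    [0,0,0,0,0,0,-0.7],
    [0,0,0,0,0,0,-0.7],
    [0,0,0,0,0,0,-0.7],
    [0,0,0,0,0,0,-0.7]
  ],
  "squeeze": 25
}}

```text
clock: 13.85
position: [0.5631, -0.1628, 0.049]
tool_rot: [-3.142, 0.0, 1.468]
force: [-0.6, -0.0, 2.8]
grip_width: 0.0161
finger_force: 29.9
```

```bash
python3 go.py .5583 -.2105 .0492 84.1
```

```text
t 13.85 p [ 0.5631 -0.1628  0.049 ] rot [-180.      0.     84.09] F [-0.58 -0.02  2.8 ] M [ 0.033  0.25  -0.008] w 0.0161 q [ 0.42  0.72 -0.34  1.82  0.37  0.66 -0.24]
shift cm [-4.79  0.01 -0.02] turn [-0.      0.     -0.0001]
```

Call:
{"name": "play_rows", "arguments": {
  "motion": [
    [-0.2,0,0,0,0,0,-0.7],
    [-0.5,0,0,0,0,0,-0.7],
    [-0.9,0,0,0,0,0,-0.7],
    [-1.3,0,0,0,0,0,-0.7],
    [-1.7,0,0,0,0,0,-0.7]
  ]
}}

```text
clock: 14.35
position: [0.5614, -0.1802, 0.049]
tool_rot: [3.141, 0.0, 1.468]
force: [1.1, 2.9, 2.4]
grip_width: 0.0164
finger_force: 29.9
```

```bash
python3 go.py .5583 -.2105 .0492 84.1
```

```text
t 14.35 p [ 0.5614 -0.1802  0.049 ] rot [179.99   0.    84.09] F [1.06 2.89 2.43] M [ 0.576 -0.041 -0.037] w 0.0164 q [ 0.45  0.73 -0.34  1.81  0.37  0.67 -0.21]
shift cm [-3.05  0.   -0.02] turn [ 0.0001  0.     -0.0002]
```

Call:
{"name": "play_rows", "arguments": {
  "motion": [
    [-0.5,0,0,0,0,0,-0.7],
    [-1,0,0,0,0,0,-0.7],
    [-1.5,0,0,0,0,0,-0.7],
    [-2,0,0,0,0,0,-0.7],
    [-2.5,0,0,0,0,0,-0.7]
  ]
}}

```text
clock: 14.85
position: [0.5588, -0.205, 0.049]
tool_rot: [-3.142, -0.0, 1.468]
force: [0.6, 2.1, 2.8]
grip_width: 0.0162
finger_force: 29.9
```

Call:
{"name": "play_rows", "arguments": {
  "motion": [
    [-0.1,0,0,0,0,0,-0.7],
    [-0.2,0,0,0,0,0,-0.7],
    [-0.3,0,0,0,0,0,-0.7],
    [-0.4,0,0,0,0,0,-0.7],
    [-0.5,0,0,0,0,0,-0.7]
  ]
}}

```text
clock: 15.35
position: [0.5584, -0.2094, 0.049]
tool_rot: [3.142, -0.0, 1.468]
force: [-0.1, 2.8, 3.6]
grip_width: 0.0164
finger_force: 29.9
```

```bash
python3 go.py .5583 -.2105 .0492 84.1
```

```text
t 15.35 p [ 0.5584 -0.2094  0.049 ] rot [180.    -0.    84.11] F [-0.15  2.76  3.64] M [ 0.579 -0.015  0.017] w 0.0164 q [ 0.5   0.74 -0.35  1.79  0.37  0.68 -0.16]
shift cm [-0.11  0.   -0.02] turn [ 0.     -0.0001  0.0002]
```

Call:
{"name": "play_rows", "arguments": {
  "motion": [
    [-0.1,0,0,0,0,0,-0.7],
    [-0.2,0,0,0,0,0,-0.7],
    [-0.3,0,0,0,0,0,-0.7],
    [-0.4,0,0,0,0,0,-0.7],
    [-0.4,0,0,0,0,0,-0.7]
  ]
}}

```text
clock: 15.85
position: [0.5579, -0.2137, 0.049]
tool_rot: [-3.142, 0.0, 1.468]
force: [0.8, 1.7, 2.9]
grip_width: 0.0163
finger_force: 29.9
```

Call:
{"name": "play_rows", "arguments": {
  "motion": [
    [-0.04,0,0,0,0,0,-0.7],
    [-0.08,0,0,0,0,0,-0.7],
    [-0.12,0,0,0,0,0,-0.7],
    [-0.15,0,0,0,0,0,-0.7],
    [-0.15,0,0,0,0,0,-0.7]
  ]
}}

```text
clock: 16.35
position: [0.5578, -0.215, 0.049]
tool_rot: [3.142, -0.0, 1.468]
force: [0.7, 3.2, 3.9]
grip_width: 0.0161
finger_force: 29.9
```

Call:
{"name": "play_rows", "arguments": {
  "motion": [
    [-0.04,0,0,0,0,0,-0.7],
    [-0.08,0,0,0,0,0,-0.7],
    [-0.12,0,0,0,0,0,-0.7],
    [-0.15,0,0,0,0,0,-0.7],
    [-0.15,0,0,0,0,0,-0.7]
  ]
}}

```text
clock: 16.85
position: [0.5576, -0.2166, 0.049]
tool_rot: [3.142, 0.0, 1.468]
force: [0.3, 1.5, 3.4]
grip_width: 0.0162
finger_force: 29.9
```

Call:
{"name": "play_rows", "arguments": {
  "motion": [
    [-0.04,0,0,0,0,0,-0.7],
    [-0.08,0,0,0,0,0,-0.7],
    [-0.12,0,0,0,0,0,-0.7],
    [-0.15,0,0,0,0,0,-0.7],
    [-0.15,0,0,0,0,0,-0.7]
  ]
}}

```text
clock: 17.35
position: [0.5574, -0.2181, 0.049]
tool_rot: [3.142, 0.0, 1.468]
force: [1.1, 2.3, 2.1]
grip_width: 0.0162
finger_force: 29.9
```

Call:
{"name": "play_rows", "arguments": {
  "motion": [
    [-0.04,0,0,0,0,0,-0.7],
    [-0.08,0,0,0,0,0,-0.7],
    [-0.12,0,0,0,0,0,-0.7],
    [-0.15,0,0,0,0,0,-0.7],
    [-0.15,0,0,0,0,0,-0.7]
  ]
}}

```text
clock: 17.85
position: [0.5573, -0.2196, 0.049]
tool_rot: [-3.142, 0.0, 1.468]
force: [0.6, 2.2, 2.1]
grip_width: 0.016
finger_force: 29.9
```

Call:
{"name": "play_rows", "arguments": {
  "motion": [
    [-0.04,0,0,0,0,0,-0.7],
    [-0.08,0,0,0,0,0,-0.7],
    [-0.12,0,0,0,0,0,-0.7],
    [-0.15,0,0,0,0,0,-0.7],
    [-0.15,0,0,0,0,0,-0.7]
  ]
}}

```text
clock: 18.35
position: [0.5571, -0.221, 0.049]
tool_rot: [3.142, -0.0, 1.468]
force: [-0.5, 1.7, 1.9]
grip_width: 0.0165
finger_force: 29.9
```

Call:
{"name": "play_rows", "arguments": {
  "motion": [
    [-0.04,0,0,0,0,0,-0.7],
    [-0.08,0,0,0,0,0,-0.7],
    [-0.12,0,0,0,0,0,-0.7],
    [-0.15,0,0,0,0,0,-0.7],
    [-0.15,0,0,0,0,0,-0.7]
  ]
}}

```text
clock: 18.85
position: [0.5569, -0.2226, 0.049]
tool_rot: [-3.142, 0.0, 1.468]
force: [-0.1, 1.7, 2.3]
grip_width: 0.0161
finger_force: 29.9
```

Call:
{"name": "play_rows", "arguments": {
  "motion": [
    [-0.04,0,0,0,0,0,-0.7],
    [-0.08,0,0,0,0,0,-0.7],
    [-0.12,0,0,0,0,0,-0.7],
    [-0.15,0,0,0,0,0,-0.7],
    [-0.15,0,0,0,0,0,-0.7]
  ]
}}

```text
clock: 19.35
position: [0.5568, -0.224, 0.049]
tool_rot: [-3.142, 0.0, 1.468]
force: [-0.5, 1.9, 3.1]
grip_width: 0.0165
finger_force: 29.9
```

Call:
{"name": "play_rows", "arguments": {
  "motion": [
    [-0.04,0,0,0,0,0,-0.7],
    [-0.08,0,0,0,0,0,-0.7],
    [-0.12,0,0,0,0,0,-0.7],
    [-0.15,0,0,0,0,0,-0.7],
    [-0.15,0,0,0,0,0,-0.7]
  ]
}}

```text
clock: 19.85
position: [0.5566, -0.2255, 0.049]
tool_rot: [-3.142, 0.0, 1.468]
force: [1.3, 0.9, 1.7]
grip_width: 0.0162
finger_force: 29.9
```

Call:
{"name": "play_rows", "arguments": {
  "motion": [
    [-0.04,0,0,0,0,0,-0.7],
    [-0.08,0,0,0,0,0,-0.7],
    [-0.12,0,0,0,0,0,-0.7],
    [-0.15,0,0,0,0,0,-0.7],
    [-0.15,0,0,0,0,0,-0.7]
  ]
}}

```text
clock: 20.35
position: [0.5565, -0.227, 0.049]
tool_rot: [-3.142, 0.0, 1.468]
force: [0.0, 1.7, 2.2]
grip_width: 0.0161
finger_force: 29.9
```

Call:
{"name": "play_rows", "arguments": {
  "motion": [
    [-0.04,0,0,0,0,0,-0.7],
    [-0.08,0,0,0,0,0,-0.7],
    [-0.12,0,0,0,0,0,-0.7],
    [-0.15,0,0,0,0,0,-0.7],
    [-0.15,0,0,0,0,0,-0.7]
  ]
}}

```text
clock: 20.85
position: [0.5564, -0.2285, 0.049]
tool_rot: [3.142, -0.0, 1.468]
force: [0.3, 2.0, 3.4]
grip_width: 0.0164
finger_force: 29.9
```

Call:
{"name": "play_rows", "arguments": {
  "motion": [
    [-0.04,0,0,0,0,0,-0.7],
    [-0.08,0,0,0,0,0,-0.7],
    [-0.12,0,0,0,0,0,-0.7],
    [-0.15,0,0,0,0,0,-0.7],
    [-0.15,0,0,0,0,0,-0.7]
  ]
}}

```text
clock: 21.35
position: [0.5562, -0.23, 0.049]
tool_rot: [-3.142, 0.0, 1.468]
force: [0.5, 1.8, 2.7]
grip_width: 0.0163
finger_force: 29.9
```

Call:
{"name": "play_rows", "arguments": {
  "motion": [
    [-0.04,0,0,0,0,0,-0.7],
    [-0.08,0,0,0,0,0,-0.7],
    [-0.12,0,0,0,0,0,-0.7],
    [-0.15,0,0,0,0,0,-0.7],
    [-0.15,0,0,0,0,0,-0.7]
  ]
}}

```text
clock: 21.85
position: [0.556, -0.2315, 0.049]
tool_rot: [3.142, -0.0, 1.468]
force: [-0.9, 2.8, 2.3]
grip_width: 0.016
finger_force: 29.9
```

Call:
{"name": "play_rows", "arguments": {
  "motion": [
    [-0.04,0,0,0,0,0,-0.7],
    [-0.08,0,0,0,0,0,-0.7],
    [-0.1,0,0,0,0,0,-0.7],
    [-0.1,0,0,0,0,0,-0.7],
    [-0.1,0,0,0,0,0,-0.7]
  ]
}}

```text
clock: 22.35
position: [0.556, -0.2325, 0.049]
tool_rot: [3.142, 0.0, 1.468]
force: [0.9, 1.9, 2.4]
grip_width: 0.0162
finger_force: 29.9
```

```bash
python3 go.py .556 -.2345 .0492 84.1;  python3 - <<'E'
from h import *
P=[]
for n,(x,y,w,h) in(("side",(265,90,70,70)),("top",(405,195,90,70))):
    p,d=viewer.grab_frame(n); P.append(crop(p[:,:,::-1],x,y,w,h,5)); cv2.imwrite(f"pics/{n}2.png",p[:,:,::-1])
cv2.imwrite("pics/c8.png",np.hstack(P))
E
```

```text
t 22.35 p [ 0.556  -0.2325  0.049 ] rot [180.    0.   84.1] F [0.9  1.87 2.36] M [ 0.53  -0.029 -0.032] w 0.0162 q [ 0.54  0.74 -0.35  1.77  0.37  0.69 -0.12]
shift cm [-0.2   0.02 -0.02] turn [ 0.      0.     -0.0001]
```

View pics/c8.png

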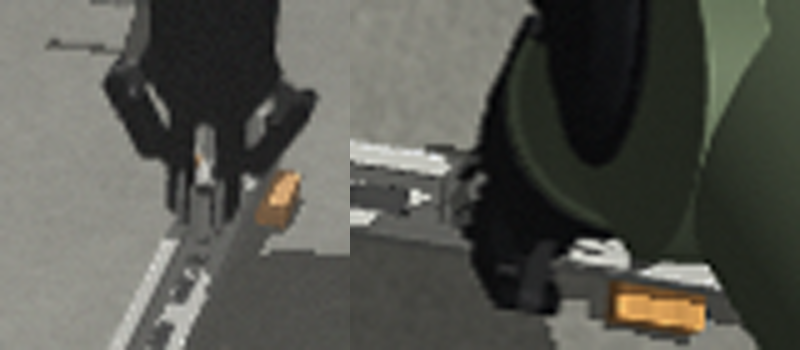

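No touch yet: Fy is steady at the ~2 N sliding drag. The gripper sits at the bracket's front edge, and the nut is at l≈14–16 mm of the 11.5–29.5 mm range. I'll continue in 1 mm steps.

Call:
{"name": "play_rows", "arguments": {
  "motion": [
    [-0.04,0,0,0,0,0,-0.7],
    [-0.08,0,0,0,0,0,-0.7],
    [-0.1,0,0,0,0,0,-0.7],
    [-0.1,0,0,0,0,0,-0.7],
    [-0.1,0,0,0,0,0,-0.7]
  ]
}}

```text
clock: 22.95
position: [0.5558, -0.2334, 0.049]
tool_rot: [-3.142, -0.0, 1.468]
force: [1.3, 1.6, 2.5]
grip_width: 0.0161
finger_force: 29.9
```

Call:
{"name": "play_rows", "arguments": {
  "motion": [
    [-0.04,0,0,0,0,0,-0.7],
    [-0.08,0,0,0,0,0,-0.7],
    [-0.1,0,0,0,0,0,-0.7],
    [-0.1,0,0,0,0,0,-0.7],
    [-0.1,0,0,0,0,0,-0.7]
  ]
}}

```text
clock: 23.45
position: [0.5557, -0.2345, 0.049]
tool_rot: [-3.142, 0.0, 1.468]
force: [0.5, 2.3, 2.1]
grip_width: 0.0165
finger_force: 29.9
```

Call:
{"name": "play_rows", "arguments": {
  "motion": [
    [-0.03,0,0,0,0,0,-0.7],
    [-0.06,0,0,0,0,0,-0.7],
    [-0.08,0,0,0,0,0,-0.7],
    [-0.08,0,0,0,0,0,-0.7],
    [-0.08,0,0,0,0,0,-0.7]
  ]
}}

```text
clock: 23.95
position: [0.5556, -0.2353, 0.049]
tool_rot: [3.142, 0.0, 1.468]
force: [1.5, 1.6, 3.7]
grip_width: 0.0164
finger_force: 29.9
```

Call:
{"name": "play_rows", "arguments": {
  "motion": [
    [-0.03,0,0,0,0,0,-0.7],
    [-0.06,0,0,0,0,0,-0.7],
    [-0.08,0,0,0,0,0,-0.7],
    [-0.08,0,0,0,0,0,-0.7],
    [-0.08,0,0,0,0,0,-0.7]
  ]
}}

```text
clock: 24.45
position: [0.5556, -0.236, 0.049]
tool_rot: [-3.142, 0.0, 1.468]
force: [-0.3, 2.2, 2.2]
grip_width: 0.0165
finger_force: 29.9
```

Run:
```python
from h import *
ey=np.array([.103,.9947,0]);ex=np.array([.9947,-.103,0]);C=np.array([.5546,-.2463,0])
for n in("top","side"):
    im=cv2.cvtColor(cv2.imread(f"pics/{n}0.png"),cv2.COLOR_BGR2GRAY).astype(np.float32)
    for z,us in((.046,np.arange(-.009,.0095,.001)),(.046,np.r_[np.arange(-.019,-.012,.001),np.arange(.013,.019,.001)]),(.04,np.r_[np.arange(-.019,-.012,.001),np.arange(.013,.019,.001)])):
        ls=np.arange(-.02,.02,.0005)
        X=np.array([[proj(n,C+[0,0,z]+ex*u+ey*l) for u in us] for l in ls]).astype(np.float32)
        pr=cv2.remap(im,X[...,0],X[...,1],cv2.INTER_CUBIC).mean(1);g=np.gradient(pr)
        print(n,z,[(round(ls[i]*1e3,1),round(float(g[i]),1)) for i in range(2,78) if abs(g[i])==abs(g[max(0,i-5):i+6]).max() and abs(g[i])>1.5])
    # visible change in leg/foot region between before/after
    a=cv2.imread(f"pics/{n}0.png").astype(int);b=cv2.imread(f"pics/{n}2.png").astype(int)
    for nm,P in(("legtop",C+[0,0,.086]-ey*.062),("far end",C-ey*.12+[0,0,.04]),("bolt",C-ey*.03+[0,0,.056])): 
        u=proj(n,P); x,y=u.round().astype(int); print(n,nm,u.round(1),abs(a-b)[y-4:y+5,x-4:x+5].mean().round(1), b[y,x])
```

```text
top 0.046 [(np.float64(-17.0), 10.0), (np.float64(-1.5), -22.5), (np.float64(7.5), 7.0), (np.float64(13.0), -1.7)]
top 0.046 [(np.float64(1.0), 17.0)]
top 0.04 [(np.float64(-1.0), 17.7)]
top legtop [469.  237.3] 81.7 [30 39 34]
top far end [487.3 244.7] 32.3 [36 43 39]
top bolt [450.  237.2] 84.3 [38 48 44]
side 0.046 [(np.float64(-16.0), 5.1), (np.float64(-1.5), -5.6)]
side 0.046 [(np.float64(-3.0), -5.0), (np.float64(7.0), 5.0)]
side 0.04 [(np.float64(-11.5), -4.2), (np.float64(-2.5), 6.1)]
side legtop [311.7 111.2] 82.9 [26 27 28]
side far end [315.4 114.4] 52.9 [94 98 98]
side bolt [308.7 124.4] 43.6 [35 35 34]
```

Call:
{"name": "play_rows", "arguments": {
  "motion": [
    [-0.03,0,0,0,0,0,-0.7],
    [-0.06,0,0,0,0,0,-0.7],
    [-0.06,0,0,0,0,0,-0.7],
    [-0.06,0,0,0,0,0,-0.7],
    [-0.06,0,0,0,0,0,-0.7]
  ]
}}

```text
clock: 24.95
position: [0.5555, -0.2365, 0.049]
tool_rot: [-3.142, -0.0, 1.468]
force: [0.3, 4.1, 3.1]
grip_width: 0.0163
finger_force: 29.9
```

```bash
python3 go.py .556 -.2365 .0492 84.1
```

```text
t 24.95 p [ 0.5555 -0.2365  0.049 ] rot [-1.80e+02 -1.00e-02  8.41e+01] F [0.26 4.09 3.09] M [ 0.968 -0.018 -0.006] w 0.0163 q [ 0.54  0.75 -0.35  1.77  0.37  0.69 -0.11]
shift cm [ 0.    0.05 -0.02] turn [-0.     -0.0001 -0.    ]
```

Touch: Fy rose from 2 to 4.1 N and Mx from 0.53 to 0.97. I'll press 0.3 mm more to confirm.

Call:
{"name": "play_rows", "arguments": {
  "motion": [
    [-0.02,0,0,0,0,0,-0.7],
    [-0.03,0,0,0,0,0,-0.7],
    [-0.03,0,0,0,0,0,-0.7],
    [-0.03,0,0,0,0,0,-0.7],
    [-0.03,0,0,0,0,0,-0.7]
  ]
}}

```text
clock: 25.45
position: [0.5555, -0.2366, 0.049]
tool_rot: [-3.142, -0.0, 1.468]
force: [0.5, 5.3, 4.3]
grip_width: 0.0162
finger_force: 30.0
```

```bash
python3 -c "
from workcell import viewer,observe
import numpy as np
F=[]
for i in range(3):
    s=observe();F.append([*s['force'],s['moment'][0],*s['position']*1e3]);viewer.grab_frame('top')
print(np.mean(F,0).round(2))"
```

```text
[ 1.2000e-01  5.5000e+00  4.0700e+00  1.3700e+00  5.5553e+02 -2.3658e+02
  4.9010e+01]
```

Contact is confirmed at about 3.5 N over the drag, and the nut has stopped. Now I'll release and lift clear.

Call:
{"name": "play_rows", "arguments": {
  "motion": [
    [0,0,0,0,0,0,-0.3],
    [0,0,0,0,0,0,-0.1],
    [0,0,0,0,0,0,0],
    [0,0,0,0,0,0,0],
    [0,0,0,0,0,0,0]
  ]
}}

```text
clock: 26.1
position: [0.5554, -0.237, 0.0489]
tool_rot: [-3.141, 0.0, 1.468]
force: [-0.1, -0.6, 0.2]
grip_width: 0.0431
finger_force: 0.0
```

Call:
{"name": "play_rows", "arguments": {
  "motion": [
    [0,0,-1,0,0,0,0],
    [0,0,-3,0,0,0,0],
    [0,0,-6,0,0,0,0],
    [0,0,-10,0,0,0,0],
    [0,0,-14,0,0,0,0]
  ]
}}

```text
clock: 26.6
position: [0.5552, -0.2367, 0.1911]
tool_rot: [-3.141, -0.0, 1.468]
force: [0.2, 0.8, 0.3]
grip_width: 0.0431
finger_force: 0.0
```

Call:
{"name": "play_rows", "arguments": {
  "motion": [
    [4,0,0,0,0,0,0],
    [8,0,0,0,0,0,0],
    [12,0,0,0,0,0,0],
    [16,0,0,0,0,0,0],
    [20,0,0,0,0,0,0]
  ]
}}

```text
clock: 27.1
position: [0.576, -0.0364, 0.1899]
tool_rot: [3.141, 0.0, 1.468]
force: [0.9, 0.1, 0.8]
grip_width: 0.0427
finger_force: 0.0
```

Call:
{"name": "play_rows", "arguments": {
  "motion": [
    [4,0,0,0,0,0,0],
    [8,0,0,0,0,0,0],
    [12,0,0,0,0,0,0],
    [16,0,0,0,0,0,0],
    [16,0,0,0,0,0,0]
  ]
}}

```text
clock: 27.6
position: [0.592, 0.1276, 0.19]
tool_rot: [3.141, -0.003, 1.475]
force: [-0.4, -0.5, 0.5]
grip_width: 0.0425
finger_force: 0.0
```

Run:
```python
from h import *
P=[]
for n,(x,y,w,h) in(("side",(285,100,50,60)),("top",(410,210,80,60))):
    p,d=viewer.grab_frame(n); P.append(crop(p[:,:,::-1],x,y,w,h,6)); cv2.imwrite(f"pics/{n}3.png",p[:,:,::-1])
cv2.imwrite("pics/c9.png",np.hstack(P))
```

```text
(no output)
```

View pics/c9.png

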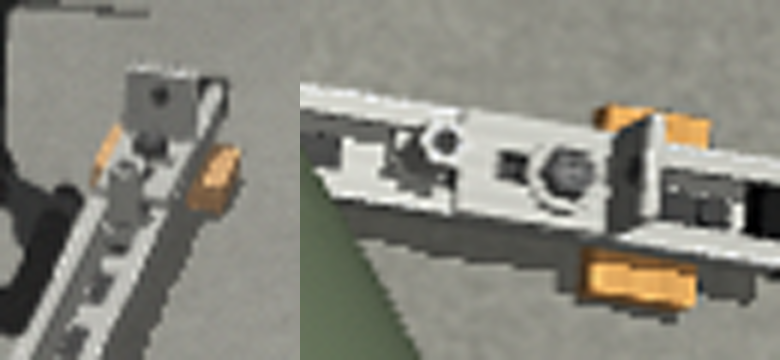

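The nut stands upright against the bracket: side crop (125,185), top crop (445,140). I'll check that the bracket hasn't shifted and the nut's height.

Run:
```python
from h import *
for n,(x,y,w,h) in(("side",(302,108,20,22)),("top",(440,222,50,34))):
    a,b=[cv2.cvtColor(cv2.imread(f"pics/{n}{k}.png"),cv2.COLOR_BGR2GRAY).astype(np.float32)[y:y+h,x:x+w] for k in(0,3)]
    print(n,cv2.phaseCorrelate(a,b,cv2.createHanningWindow((w,h),cv2.CV_32F)),abs(a-b).mean())
print(tri((285+127.5/6-.5,100+170.5/6-.5),(410+(445.5-300)/6-.5,210+140.5/6-.5)).round(4))
```

```text
side ((0.13661248192203423, 0.13865822149444362), 1.0000599078834056) 9.186363
top ((-0.009471891568963997, -0.007550047391500669), 0.9977586004137993) 19.569412
[ 0.5559 -0.2359  0.0684]
```

```bash
python3 -c "
from workcell import bot
print(bot.job_done())"
```

```text
the job is handed in; nothing more can be done
None
```

I set the nut in the channel, pressed it, turned it a quarter clockwise and slid it until it butted on the bracket's nut plate (touch about 3.5 N). I let go with no bracket shift visible in the before/after pictures and handed in at about 28 s; no verdict was shown.

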